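Find the nut driver that fits and nip up the blue phone's press

ROBOT

A 6-joint arm with a two-finger parallel gripper is mounted at the origin on a cart in front of the work surface, level with it; the furniture and walls round the work are solid. World frame = base frame: x ahead of the robot, y to its left, z up, the work surface at z = 0. Lengths are in mm, angles in rad, forces in N, time in s.
With the tool pointing down it reaches from about 275 to 1000 mm from the base axis. Payload 8.4 kg.
Tool frame: the origin (TCP) lies at the very end of the fingers, on their centre line; the grasp point (between the pads) lies 19 mm behind it (r.pinch_z is the distance from the TCP to the grasp point, in mm); z points along the fingers, y is the line along which they close (so a half turn about z gives the same grasp; the last joint's range is limited). The gripper opens to 85 mm and grips with 20 to 120 N. Pads are 22 mm wide; open, the fingers measure 114 mm over their backs; the gripper's body (76 mm by 85 mm) begins 54 mm behind the grasp point. The pads swing forward as they close: fully open they stand 13 mm farther back than shut.
Start: joints at [-1.261, 0.353, 1.633, -0, 1.155, -0.002], TCP at [191.731, -594.867, 231.281] pointing down, gripper open.
Joint ranges: [-2.63, 2.63], [-0.92, 2.1], [0.06, 2.66], [-1.3, 4.44], [0, 2.69], [-3.02, 3.02]. Speed limits (rad/s): [2.22, 2.22, 2.79, 3.14, 3.14, 3.14].

INTERFACE

Orientations are given as [roll, pitch, yaw] about the fixed x, y, z axes, in that order (R = Rz(yaw) Ry(pitch) Rx(roll)).
In Python, from rig import r gives the robot as it stands.
- The arm moves only by the tool carry_out, never from a script. Its argument "series" is a list of rows, each a list of 7 numbers: the turn, a rotation vector about the tool's x, y, z as a fraction of full scale, then the shift along the tool's x, y, z as a fraction of full scale, then the gripper command: -1 is fully open, 1 is shut, values between are in proportion. A call has 1 to 8 rows; each row is the pose to reach, as a shift and turn from the pose commanded when the call began, along the tool's axes at that moment, turning the shorter way round; what a row does not reach only later rows make up. Full scale, the value 1, is 0.25 m for a shift and pi rad for a turn. A row lasts 1/8 s, in which the tool goes at most 62.5 mm and 10.7 degrees, less where a joint would pass 70% of its speed; a pose out of reach is approached as far as the arm can. A call with a number of a shift or a turn outside -1 to 1 is refused whole. A call with a gripper value outside its range is refused whole. The fingers move at their own pace and stop on an object; "force" is the grip in N (left out, the last holds). Time passes only in rows, so rows that repeat a pose let the fingers close. It gives the time, the measured TCP pose, the force, the opening and the grip force at its end, in the units of the state.
- r.sense(): the state, without advancing time (a new reading comes with each control period).
- r.grab_frame(name): name is "side" or "top" or "wrist"; returns the picture (384x512x3 uint8, red, green, blue); there is no depth.
- r.get_calibration(name): a dict with "K" (3x3 intrinsics, pixels), "pose" (4x4, takes a point from camera to world coordinates). Camera axes: x right, y up, looking along -z (the intrinsics and any distortion apply to the point x, -y, -z); pixel columns grow to the right and rows downward; lengths in mm; the calibration is good to about 2 mm. A picture is of the moment at which its call begins: read the wrist's pose just before it. get_calibration takes no time and is no camera call; for the wrist camera it gives the pose at the moment of the call.
- r.sign_off(): hands the job in; it is judged then, once.
Trained networks look in the newest picture that a camera, given by its name, has taken for a name from the list of things; names that differ only in an ending like _2 or _b are one class to them, and where a whole thing is asked for, a point or a joint stands for the part that bears it (a point fixed in the world has none). Each returns a list of dicts, best first, with "score" (0 to 1); they miss things now and then, are a little off and sometimes report something else, mostly with a low value. They report only what shows in the picture. A call takes as long as a camera call.
- r.silhouettes(camera, label): "region" (384x512 bool, what is visible of it) and "position" ([row, column] in pixels, amid what is visible of it).
The state is a dict: "clock": time; "qpos": joint angles; "qvel": joint speeds; "joint_efforts": joint torques, N m; "eef_pos": TCP position; "tcp_rot": TCP orientation; "contact_force": force on the tool from outside, world axes, zero at the start; "wrist_torque": the same for the moment, N m; "opening": opening from 0.0 (shut) to 1.0 (fully open); "grasp_force": force on a finger pad.
Only numpy, scipy, OpenCV 4.12 (cv2) and the standard library are available. Lean on these libraries where they do the work, as an engineer would, in place of code of your own. Each camera call takes 0.05 s, during which the arm holds its last target. There are 200 camera calls.

TASK

Two phones with freshly glued backs are clamped in the strap presses: find, by trying them on the nut, which of the three nut drivers fits the hex nut of the press that holds the blue phone; a driver that will not go down over the nut, or that goes down but turns loosely round it, is the wrong one and goes back upright into the rack. Push the right one fully down onto the nut, turn it clockwise so that the nut itself moves on by about an eighth of a turn, and finish with the driver still seated there and still held in the gripper. Leave the other press's nut as it is, and do not push the glue tube, battery or wick roll about.

Things in the scene. Friction and masses are not known exactly. Their poses are not given: they have to be found in the camera images.
- press: Fixed grey board 144 x 310 mm, its top 12 mm above the bench, with two strap presses; origin at the middle of its underside, y axis along the long side, z up. At y = +78 mm (left press) and -78 mm (right press) a phone lies at x = +27 mm under a black pad; a steel strap along x (top at 46 mm) goes from the pad to a heel block at the robot's side; its hex nut stands on it at x = -32 mm
- nut_left_base (a point): Point on the axis of the brass hex nut of the left press (the one towards the board's +y end), at the underside of the nut, where it stands on the round steel washer; it turns with the nut. The nut is 17 mm across flats, 14 mm tall, its top edges bevelled; the 10 mm stud shows 5 mm above it. x is square to one pair of flats (they come every 60 degrees) and starts along the board's x; z up
- nut_right_base (a point): Point on the axis of the brass hex nut of the right press (the one towards the board's -y end), at the underside of the nut, where it stands on the round steel washer; it turns with the nut. The nut is 21 mm across flats, 14 mm tall, its top edges bevelled; the 12 mm stud shows 5 mm above it. x is square to one pair of flats (they come every 60 degrees) and starts along the board's x; z up
- nut_left (a joint): Turn of the left press's nut about its upright axis, rad: 0 at the start, grows clockwise as seen from above (tightening). It turns stiffly, at about 0.2 N m, and stays where it is left
- nut_right (a joint): The same for the right press's nut
- phone_blue: The blue phone, 71 x 145 x 9 mm, clamped flat in one of the two presses (left or right, it varies) and fixed there; origin at the middle of its underside, 15 mm above the bench
- phone_rose: The rose-coloured phone, same size, clamped in the other press
- rack: Fixed dark wooden block 56 x 196 x 36 mm with three round holes in a row along its y axis, 60 mm apart; origin at the middle of its underside. Room: right of the work a microscope stands at x 0.24 to 0.55, y -0.22 to -0.04 m, 0.45 m tall (its base plate, 20 mm thick, reaches y = +0.08); behind the work the edge of a shelf, 0.21 m up, lies at x = 0.67 m
- rack_hole0 (a point): Middle of the mouth of a rack hole (on the block's top face, 36 mm above the bench); the hole is 37 mm wide with a 3 mm bevel, and 26 mm deep: a driver stands in it with its socket's end 10 mm above the bench
- rack_hole1 (a point): Middle of the mouth of a rack hole (on the block's top face, 36 mm above the bench); the hole is 37 mm wide with a 3 mm bevel, and 26 mm deep: a driver stands in it with its socket's end 10 mm above the bench
- rack_hole2 (a point): Middle of the mouth of a rack hole (on the block's top face, 36 mm above the bench); the hole is 37 mm wide with a 3 mm bevel, and 26 mm deep: a driver stands in it with its socket's end 10 mm above the bench
- nut_driver_1_grip (a point): Grip point of one of three nut drivers that look alike (108 mm long, 130 g): steel sleeve 32 mm thick, 40 mm long below; red six-sided handle 30 mm across flats, 68 mm long above. On the axis, 73 mm above the socket's open lower end, 35 mm below the top. z up along the axis; x square to a pair of handle flats and to a pair of flats of the hexagonal bore. Any driver may stand in any hole
- nut_driver_2_grip (a point): Grip point of one of three nut drivers that look alike (108 mm long, 130 g): steel sleeve 32 mm thick, 40 mm long below; red six-sided handle 30 mm across flats, 68 mm long above. On the axis, 73 mm above the socket's open lower end, 35 mm below the top. z up along the axis; x square to a pair of handle flats and to a pair of flats of the hexagonal bore. Any driver may stand in any hole
- nut_driver_3_grip (a point): Grip point of one of three nut drivers that look alike (108 mm long, 130 g): steel sleeve 32 mm thick, 40 mm long below; red six-sided handle 30 mm across flats, 68 mm long above. On the axis, 73 mm above the socket's open lower end, 35 mm below the top. z up along the axis; x square to a pair of handle flats and to a pair of flats of the hexagonal bore. Any driver may stand in any hole
- nut_driver_1: The same driver at its socket's open lower end. Its hexagonal bore, 26 mm deep with a bevelled mouth, is for a 10, a 17 or a 21 mm nut (one driver each, 1.2 mm slack); which is which cannot be seen while they stand in the rack. Too small: it stops on top of the nut or stud. Too large: it drops over the nut but turns round it without taking it along
- nut_driver_2: The same driver at its socket's open lower end. Its hexagonal bore, 26 mm deep with a bevelled mouth, is for a 10, a 17 or a 21 mm nut (one driver each, 1.2 mm slack); which is which cannot be seen while they stand in the rack. Too small: it stops on top of the nut or stud. Too large: it drops over the nut but turns round it without taking it along
- nut_driver_3: The same driver at its socket's open lower end. Its hexagonal bore, 26 mm deep with a bevelled mouth, is for a 10, a 17 or a 21 mm nut (one driver each, 1.2 mm slack); which is which cannot be seen while they stand in the rack. Too small: it stops on top of the nut or stud. Too large: it drops over the nut but turns round it without taking it along
- glue_tube: White glue tube 26 x 122 x 17 mm lying on the bench (bystander)
- phone_battery: Flat black phone battery 40 x 97 x 4 mm (bystander)
- wick_roll: Yellow solder wick roll, 45 mm wide, 10 mm tall (bystander)

How it is judged (in metres and radians):
On the way:
1. a driver stands fully down on the nut of the blue phone's press before that nut has been turned on (((y of phone_blue in the frame of press above 0 m and value of joint nut_left below 0.3 rad and horizontal distance between nut_driver_1_grip and nut_left_base below 0.005 m and z of nut_driver_1_grip in the frame of nut_left_base between 0.07 and 0.0755 m and angle between nut_driver_1_grip's own z axis and vertical below 0.06 rad) or (y of phone_blue in the frame of press above 0 m and value of joint nut_left below 0.3 rad and horizontal distance between nut_driver_2_grip and nut_left_base below 0.005 m and z of nut_driver_2_grip in the frame of nut_left_base between 0.07 and 0.0755 m and angle between nut_driver_2_grip's own z axis and vertical below 0.06 rad) or (y of phone_blue in the frame of press above 0 m and value of joint nut_left below 0.3 rad and horizontal distance between nut_driver_3_grip and nut_left_base below 0.005 m and z of nut_driver_3_grip in the frame of nut_left_base between 0.07 and 0.0755 m and angle between nut_driver_3_grip's own z axis and vertical below 0.06 rad) or (y of phone_blue in the frame of press below 0 m and value of joint nut_right below 0.3 rad and horizontal distance between nut_driver_1_grip and nut_right_base below 0.005 m and z of nut_driver_1_grip in the frame of nut_right_base between 0.07 and 0.0755 m and angle between nut_driver_1_grip's own z axis and vertical below 0.06 rad) or (y of phone_blue in the frame of press below 0 m and value of joint nut_right below 0.3 rad and horizontal distance between nut_driver_2_grip and nut_right_base below 0.005 m and z of nut_driver_2_grip in the frame of nut_right_base between 0.07 and 0.0755 m and angle between nut_driver_2_grip's own z axis and vertical below 0.06 rad) or (y of phone_blue in the frame of press below 0 m and value of joint nut_right below 0.3 rad and horizontal distance between nut_driver_3_grip and nut_right_base below 0.005 m and z of nut_driver_3_grip in the frame of nut_right_base between 0.07 and 0.0755 m and angle between nut_driver_3_grip's own z axis and vertical below 0.06 rad))), for 0.1 s.
At the end, for the whole second after the job is handed in: A driver that turns the nut is gripped, upright (3 deg), centred (5 mm) and fully down (2.5 mm) on the nut of the blue phone's press; that nut turned clockwise 0.45 to 1.25 rad, the other nut under 0.15 rad; the other two drivers upright in rack holes, down to 5 mm from their floors (((y of phone_blue in the frame of press above 0 m and value of joint nut_left between 0.45 and 1.25 rad and value of joint nut_right between -0.15 and 0.15 rad and horizontal distance between nut_driver_1_grip and nut_left_base below 0.005 m and z of nut_driver_1_grip in the frame of nut_left_base between 0.07 and 0.0755 m and angle between nut_driver_1_grip's own z axis and vertical below 0.06 rad and contact force between the fingers and nut_driver_1 above 2 N and (horizontal distance between nut_driver_2_grip and rack_hole0 below 0.007 m or horizontal distance between nut_driver_2_grip and rack_hole1 below 0.007 m or horizontal distance between nut_driver_2_grip and rack_hole2 below 0.007 m) and z of each of nut_driver_2_grip, nut_driver_3_grip in the frame of rack_hole0 below 0.052 m and angle between each of nut_driver_2_grip, nut_driver_3_grip's own z axis and vertical below 0.12 rad and (horizontal distance between nut_driver_3_grip and rack_hole0 below 0.007 m or horizontal distance between nut_driver_3_grip and rack_hole1 below 0.007 m or horizontal distance between nut_driver_3_grip and rack_hole2 below 0.007 m)) or (y of phone_blue in the frame of press above 0 m and value of joint nut_left between 0.45 and 1.25 rad and value of joint nut_right between -0.15 and 0.15 rad and horizontal distance between nut_driver_2_grip and nut_left_base below 0.005 m and z of nut_driver_2_grip in the frame of nut_left_base between 0.07 and 0.0755 m and angle between nut_driver_2_grip's own z axis and vertical below 0.06 rad and contact force between the fingers and nut_driver_2 above 2 N and (horizontal distance between nut_driver_1_grip and rack_hole0 below 0.007 m or horizontal distance between nut_driver_1_grip and rack_hole1 below 0.007 m or horizontal distance between nut_driver_1_grip and rack_hole2 below 0.007 m) and z of each of nut_driver_1_grip, nut_driver_3_grip in the frame of rack_hole0 below 0.052 m and angle between each of nut_driver_1_grip, nut_driver_3_grip's own z axis and vertical below 0.12 rad and (horizontal distance between nut_driver_3_grip and rack_hole0 below 0.007 m or horizontal distance between nut_driver_3_grip and rack_hole1 below 0.007 m or horizontal distance between nut_driver_3_grip and rack_hole2 below 0.007 m)) or (y of phone_blue in the frame of press above 0 m and value of joint nut_left between 0.45 and 1.25 rad and value of joint nut_right between -0.15 and 0.15 rad and horizontal distance between nut_driver_3_grip and nut_left_base below 0.005 m and z of nut_driver_3_grip in the frame of nut_left_base between 0.07 and 0.0755 m and angle between nut_driver_3_grip's own z axis and vertical below 0.06 rad and contact force between the fingers and nut_driver_3 above 2 N and (horizontal distance between nut_driver_1_grip and rack_hole0 below 0.007 m or horizontal distance between nut_driver_1_grip and rack_hole1 below 0.007 m or horizontal distance between nut_driver_1_grip and rack_hole2 below 0.007 m) and z of each of nut_driver_1_grip, nut_driver_2_grip in the frame of rack_hole0 below 0.052 m and angle between each of nut_driver_1_grip, nut_driver_2_grip's own z axis and vertical below 0.12 rad and (horizontal distance between nut_driver_2_grip and rack_hole0 below 0.007 m or horizontal distance between nut_driver_2_grip and rack_hole1 below 0.007 m or horizontal distance between nut_driver_2_grip and rack_hole2 below 0.007 m)) or (y of phone_blue in the frame of press below 0 m and value of joint nut_right between 0.45 and 1.25 rad and value of joint nut_left between -0.15 and 0.15 rad and horizontal distance between nut_driver_1_grip and nut_right_base below 0.005 m and z of nut_driver_1_grip in the frame of nut_right_base between 0.07 and 0.0755 m and angle between nut_driver_1_grip's own z axis and vertical below 0.06 rad and contact force between the fingers and nut_driver_1 above 2 N and (horizontal distance between nut_driver_2_grip and rack_hole0 below 0.007 m or horizontal distance between nut_driver_2_grip and rack_hole1 below 0.007 m or horizontal distance between nut_driver_2_grip and rack_hole2 below 0.007 m) and z of each of nut_driver_2_grip, nut_driver_3_grip in the frame of rack_hole0 below 0.052 m and angle between each of nut_driver_2_grip, nut_driver_3_grip's own z axis and vertical below 0.12 rad and (horizontal distance between nut_driver_3_grip and rack_hole0 below 0.007 m or horizontal distance between nut_driver_3_grip and rack_hole1 below 0.007 m or horizontal distance between nut_driver_3_grip and rack_hole2 below 0.007 m)) or (y of phone_blue in the frame of press below 0 m and value of joint nut_right between 0.45 and 1.25 rad and value of joint nut_left between -0.15 and 0.15 rad and horizontal distance between nut_driver_2_grip and nut_right_base below 0.005 m and z of nut_driver_2_grip in the frame of nut_right_base between 0.07 and 0.0755 m and angle between nut_driver_2_grip's own z axis and vertical below 0.06 rad and contact force between the fingers and nut_driver_2 above 2 N and (horizontal distance between nut_driver_1_grip and rack_hole0 below 0.007 m or horizontal distance between nut_driver_1_grip and rack_hole1 below 0.007 m or horizontal distance between nut_driver_1_grip and rack_hole2 below 0.007 m) and z of each of nut_driver_1_grip, nut_driver_3_grip in the frame of rack_hole0 below 0.052 m and angle between each of nut_driver_1_grip, nut_driver_3_grip's own z axis and vertical below 0.12 rad and (horizontal distance between nut_driver_3_grip and rack_hole0 below 0.007 m or horizontal distance between nut_driver_3_grip and rack_hole1 below 0.007 m or horizontal distance between nut_driver_3_grip and rack_hole2 below 0.007 m)) or (y of phone_blue in the frame of press below 0 m and value of joint nut_right between 0.45 and 1.25 rad and value of joint nut_left between -0.15 and 0.15 rad and horizontal distance between nut_driver_3_grip and nut_right_base below 0.005 m and z of nut_driver_3_grip in the frame of nut_right_base between 0.07 and 0.0755 m and angle between nut_driver_3_grip's own z axis and vertical below 0.06 rad and contact force between the fingers and nut_driver_3 above 2 N and (horizontal distance between nut_driver_1_grip and rack_hole0 below 0.007 m or horizontal distance between nut_driver_1_grip and rack_hole1 below 0.007 m or horizontal distance between nut_driver_1_grip and rack_hole2 below 0.007 m) and z of each of nut_driver_1_grip, nut_driver_2_grip in the frame of rack_hole0 below 0.052 m and angle between each of nut_driver_1_grip, nut_driver_2_grip's own z axis and vertical below 0.12 rad and (horizontal distance between nut_driver_2_grip and rack_hole0 below 0.007 m or horizontal distance between nut_driver_2_grip and rack_hole1 below 0.007 m or horizontal distance between nut_driver_2_grip and rack_hole2 below 0.007 m)))); the arm keeps its last pose, push and grip.
It fails at once if a bystander (glue tube, battery, wick roll) is shifted by more than 30 mm (distance of any of glue_tube, phone_battery, wick_roll from where it was at the start of the episode above 0.03 m).
It also fails if it takes over 72 s, if anything falls off the work surface, if the arm or the gripper's body presses on something with over 40 N, if the wrist force passes 120 N, or if a joint passes its speed limit or range.

## Working session

There is one attempt and no reset: what is moved stays moved. The work goes in short steps, Python scripts to look and compute and a tool call to move; the robot and the scene stay as the last step left them, time stands still between calls to the robot, and variables do not carry over. Pictures are saved under pics/ and viewed, at most 10 in all, crops included, and the job is handed in when it is done.

Besides the shell and the picture viewer there is one more tool, called after "Call:" as a command line: name --pt "numbers of a row" for each row, then --argument value for the rest. carry_out: Moves the arm, as the interface text tells. Its arguments: {"type":"object","properties":{"series":{"type":"array"},"force":{"type":"number"}},"required":["series"]}

```bash
mkdir -p pics; ls; cat > h.py <<'E'
import numpy as np, cv2
from rig import r
from scipy.spatial.transform import Rotation as R
def px2w(c,u,v,z):
    K=np.array(c["K"]);P=np.array(c["pose"])
    d=np.linalg.inv(K)@[u,v,1]; d=P[:3,:3]@(d*[1,-1,-1]); o=P[:3,3]
    return o+d*(z-o[2])/d[2]
def w2px(c,p):
    K=np.array(c["K"]);P=np.array(c["pose"])
    q=P[:3,:3].T@(np.array(p)-P[:3,3]); q=K@(q*[1,-1,-1]); return q[:2]/q[2]
def save(n,im): cv2.imwrite("pics/"+n+".png",cv2.cvtColor(im,cv2.COLOR_RGB2BGR))
E
python3 - <<'E'
from h import *
s=r.sense();print(s)
a=r.grab_frame("top");b=r.grab_frame("side")
for n in("top","side"):
    c=r.get_calibration(n);print(n,{k:np.round(v,3) for k,v in c.items()})
for lab in("nut_left","nut_driver_1","rack","phone_blue","phone_rose","glue_tube","phone_battery","wick_roll","press"):
    for d in r.silhouettes("top",lab)[:4]:
        print(lab,round(d["score"],2),np.round(d["position"]),d["region"].sum())
save("top",cv2.resize(a,(800,600)));save("side",cv2.resize(b,(800,600)))
E
```

```text
pics
{'clock': 0.0, 'qpos': array([-1.26143950e+00,  3.53654639e-01,  1.63414328e+00,  7.70527983e-06,
        1.15520781e+00, -2.41487473e-03]), 'qvel': array([-4.26001036e-04, -2.58977527e-04, -1.07419926e-03, -1.19229744e-03,
        5.07891582e-05,  4.88507737e-04]), 'joint_efforts': array([ 3.41566854e-03, -6.05249119e+01, -3.42060971e+01,  2.18900877e-04,
        9.46690910e-03, -1.43083378e-05]), 'eef_pos': array([ 191.56176195, -594.41014492,  230.55372036]), 'tcp_rot': array([-3.14017960e+00, -1.04573675e-05,  3.11768583e-01]), 'contact_force': array([-0.53312831, -0.0158995 , -0.62035714]), 'wrist_torque': array([ 0.02270822, -0.0311158 , -0.0018965 ]), 'grasp_force': 0.0, 'opening': 0.9966252310679432}
top {'K': array([[392.82 ,   0.   , 252.986],
       [  0.   , 392.82 , 195.788],
       [  0.   ,   0.   ,   1.   ]]), 'pose': array([[-2.00000e-03,  9.96000e-01, -9.10000e-02,  3.61756e+02],
       [-1.00000e+00, -1.00000e-03,  1.00000e-02,  2.97900e+02],
       [ 1.00000e-02,  9.10000e-02,  9.96000e-01,  9.21224e+02],
       [ 0.00000e+00,  0.00000e+00,  0.00000e+00,  1.00000e+00]])}
side {'K': array([[385.675,   0.   , 254.793],
       [  0.   , 385.675, 192.371],
       [  0.   ,   0.   ,   1.   ]]), 'pose': array([[ 6.44000e-01, -6.27000e-01,  4.39000e-01,  8.00629e+02],
       [ 7.65000e-01,  5.34000e-01, -3.60000e-01,  1.45460e+01],
       [-8.00000e-03,  5.68000e-01,  8.23000e-01,  7.74411e+02],
       [ 0.00000e+00,  0.00000e+00,  0.00000e+00,  1.00000e+00]])}
nut_left 0.62 [160. 191.] 4
nut_driver_1 0.78 [222. 286.] 239
nut_driver_1 0.55 [226. 229.] 209
nut_driver_1 0.47 [222. 255.] 179
rack 0.66 [195. 322.] 323
rack 0.61 [221. 245.] 1617
phone_blue 0.79 [133. 247.] 1267
phone_blue 0.55 [223. 255.] 185
phone_rose 0.62 [125. 194.] 1276
glue_tube 0.84 [268. 206.] 401
glue_tube 0.33 [158. 263.] 15
phone_battery 0.7 [224. 168.] 641
wick_roll 0.64 [194. 326.] 316
press 0.79 [157. 227.] 4958
```

View pics/top.png

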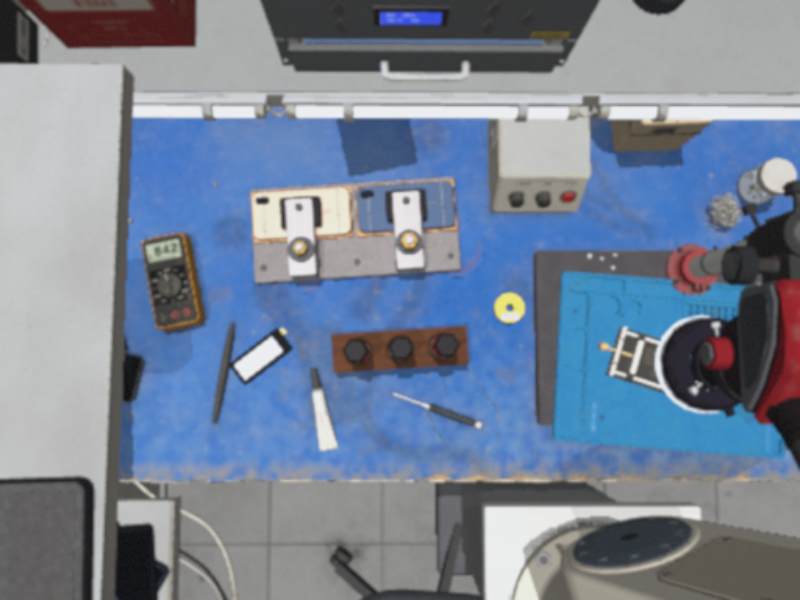

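View pics/side.png

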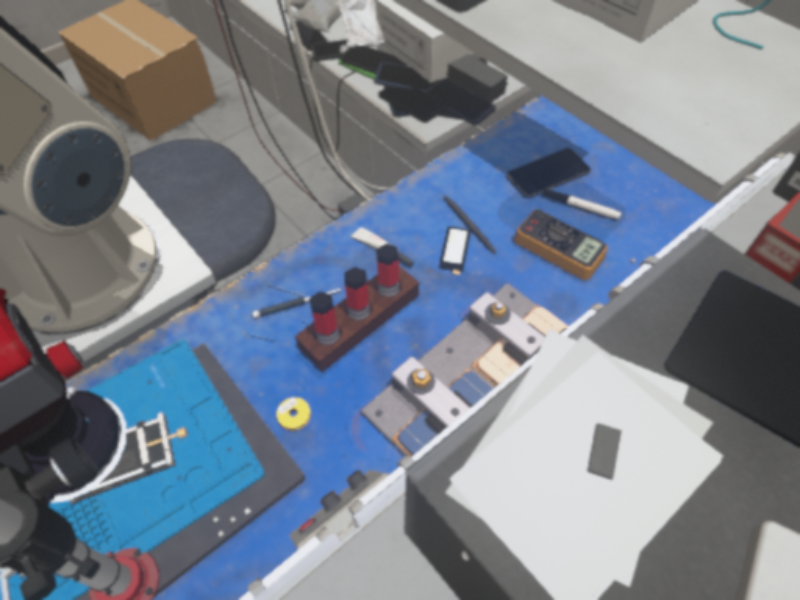

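The top view shows the blue phone in the right press, whose nut is at about (408,240) in the 800-px picture. The rose press's nut is at (300,247), the drivers stand at (355,351), (400,348) and (445,344), and the wick roll is at (509,307).

```bash
python3 - <<'E'
from h import *
c=r.get_calibration("top");k=.64
for n,u,v,z in [("nutR",408,240,67),("nutL",300,247,67),("d0",355,352,118),("d1",400,349,118),("d2",445,345,118),("rackTL",332,335,36),("rackTR",466,327,36),("rackBL",334,374,36),("rackBR",468,366,36),("bBL",256,283,12),("bBR",461,269,12),("bTL",251,190,12),("bTR",455,178,12),("wick",509,307,10),("glue",323,415,10)]:
    print(n,np.round(px2w(c,u*k,v*k,z)))
s=r.sense();c=r.get_calibration("wrist");P=np.array(c["pose"]);T=R.from_euler("xyz",s["tcp_rot"]).as_matrix()
print(np.round(c["K"]),"cam in tool",np.round(T.T@(P[:3,3]-s["eef_pos"]),1),"\n",np.round(T.T@P[:3,:3],3), "toolaxes\n",np.round(T,3))
t=np.array([192,-595,231])
for p in ([192,-595,520],[260,-250,520],[330,60,520],[330,200,330]):
    print(p,np.round(T.T@(np.array(p)-[191.731,-594.867,231.281])/250,3))
E
```

```text
nutR [533. 271.  67.]
nutL [523. 423.  67.]
d0 [375. 342. 118.]
d1 [378. 284. 118.]
d2 [384. 225. 118.]
rackTL [400. 380.  36.]
rackTR [412. 187.  36.]
rackBL [345. 377.  36.]
rackBR [356. 185.  36.]
bBL [479. 496.  12.]
bBR [500. 190.  12.]
bTL [621. 506.  12.]
bTR [640. 198.  12.]
wick [443. 119.  10.]
glue [284. 395.  10.]
[[280.   0. 255.]
 [  0. 280. 194.]
 [  0.   0.   1.]] cam in tool [  75.9   -0.6 -143.8] 
 [[-0.001  0.956  0.293]
 [ 1.     0.001 -0.   ]
 [-0.001  0.293 -0.956]] toolaxes
 [[ 0.952  0.307 -0.   ]
 [ 0.307 -0.952  0.   ]
 [ 0.    -0.    -1.   ]]
[192, -595, 520] [ 1.000e-03  1.000e-03 -1.155e+00]
[260, -250, 520] [ 0.683 -1.229 -1.155]
[330, 60, 520] [ 1.33  -2.324 -1.155]
[330, 200, 330] [ 1.502 -2.857 -0.395]
```

Call:
carry_out --pt "0 0 -0.1 0 0 -0.5 -1" --pt "0 0 -0.2 0 0 -1 -1" --pt "0 0 -0.3 0 0 -1 -1" --pt "0 0 -0.4 0 0 -1 -1" --pt "0 0 -0.4 0 0 -1 -1" --pt "0 0 -0.4 0 0 -1 -1" --pt "0 0 -0.4 0 0 -1 -1" --force 40

```text
clock: 1.42
eef_pos: [191.7, -594.8, 481.4]
tcp_rot: [3.142, 0.0, 1.574]
contact_force: [-0.2, -0.6, 0.2]
opening: 0.998
grasp_force: 0.0
```

Call:
carry_out --pt "0 0 0 0.25 0.06 -0.08 -1" --pt "0 0 0 0.5 0.12 -0.08 -1" --pt "0 0 0 0.75 0.18 -0.08 -1" --pt "0 0 0 1 0.24 -0.08 -1" --pt "0 0 0 1 0.24 -0.08 -1"

```text
clock: 2.05
eef_pos: [252.6, -342.1, 502.2]
tcp_rot: [3.14, 0.001, 1.571]
contact_force: [-1.2, -0.3, -0.6]
opening: 1.003
grasp_force: 0.0
```

Call:
carry_out --pt "0 0 0 0.25 0.08 0 -1" --pt "0 0 0 0.5 0.16 0 -1" --pt "0 0 0 0.75 0.24 0 -1" --pt "0 0 0 1 0.28 0 -1" --pt "0 0 0 1 0.28 0 -1"

```text
clock: 2.68
eef_pos: [323.5, -92.4, 501.6]
tcp_rot: [3.141, -0.0, 1.574]
contact_force: [-0.7, -0.8, -0.6]
opening: 0.998
grasp_force: 0.0
```

Call:
carry_out --pt "0 0 0 0.25 0.1 0 -1" --pt "0 0 0 0.5 0.2 0 -1" --pt "0 0 0 0.75 0.3 0 -1" --pt "0 0 0 1 0.36 0 -1" --pt "0 0 0 1 0.36 0 -1"

```text
clock: 3.3
eef_pos: [414.7, 156.7, 500.4]
tcp_rot: [-3.14, 0.0, 1.571]
contact_force: [-0.2, 0.2, -1.0]
opening: 0.996
grasp_force: 0.0
```

Call:
carry_out --pt "0 0 0 0.2 0.1 0.3 -1" --pt "0 0 0 0.3 0.12 0.6 -1" --pt "0 0 0 0.4 0.12 0.8 -1" --pt "0 0 0 0.4 0.12 0.8 -1" --pt "0 0 0 0.4 0.12 0.8 -1"

```text
clock: 3.92
eef_pos: [443.2, 253.0, 298.6]
tcp_rot: [-3.137, 0.003, 1.568]
contact_force: [0.7, -0.7, 1.2]
opening: 0.997
grasp_force: 0.0
```

```bash
python3 - <<'E'
from h import *
s=r.sense();print(s["eef_pos"],s["tcp_rot"])
a=r.grab_frame("wrist");np.save("w1.npy",a);save("w1",cv2.resize(a,(800,600)))
c=r.get_calibration("wrist")
for lab in("nut_left","nut_driver_1","rack","phone_blue"):
    for d in r.silhouettes("wrist",lab)[:4]:
        print(lab,round(d["score"],2),np.round(d["position"]),d["region"].sum())
print([np.round(w2px(c,p)/.64) for p in ([375,342,118],[378,284,118],[384,225,118],[533,269,67])])
E
```

```text
[443.19254356 253.03028448 298.64101481] [-3.13698121  0.00330831  1.56825744]
nut_left 0.45 [ 21. 320.] 116
nut_left 0.25 [150. 320.] 152
nut_driver_1 0.97 [188. 211.] 957
nut_driver_1 0.93 [ 92. 200.] 948
nut_driver_1 0.64 [144. 207.] 890
rack 0.67 [122. 220.] 3239
phone_blue 0.61 [125. 360.] 3041
[array([299., 149.]), array([309., 232.]), array([321., 307.]), array([500., 240.])]
```

View pics/w1.png

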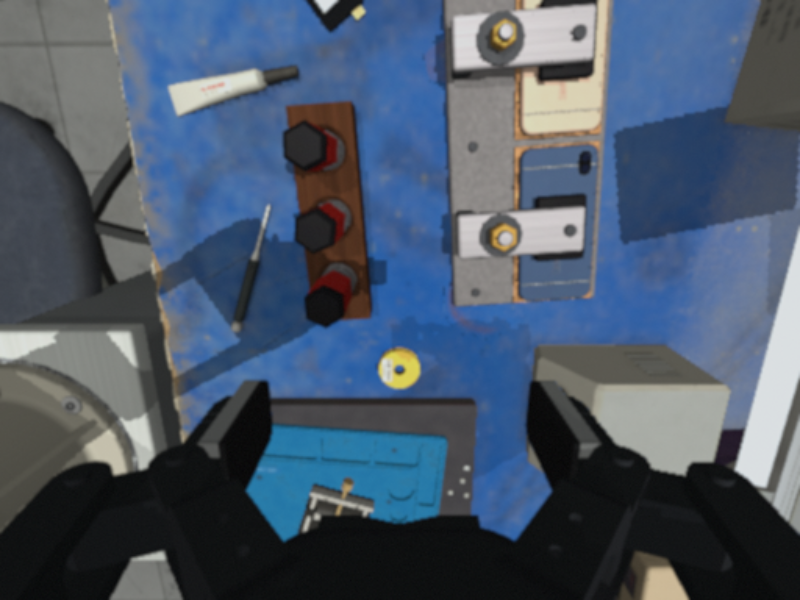

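The wrist view shows the driver tops at about (306,146), (316,229) and (325,305), and the blue press's nut at (504,236), all within 3–4 mm of the estimates.

```bash
cat >> h.py <<'E'
def topdown(c,im,x,y,z,half=30,n=300):
    # rectified world patch at plane z: col = +y world reversed (right=-y), row = -x (up=+x)
    k=np.array([[x+half,y+half],[x+half,y-half],[x-half,y-half],[x-half,y+half]])
    src=np.float32([w2px(c,[a,b,z]) for a,b in k]); dst=np.float32([[0,0],[n,0],[n,n],[0,n]])
    return cv2.warpPerspective(im,cv2.getPerspectiveTransform(src,dst),(n,n),flags=cv2.INTER_CUBIC)
E
python3 - <<'E'
from h import *
im=np.load("w1.npy");c=r.get_calibration("wrist")
tiles=[]
for x,y,z in ([377,346,118],[378,285,118],[384,225,118],[535,271,67]):
    u,v=w2px(c,[x,y,z]);p=topdown(c,im,x,y,z);tiles.append(p)
    if z==118:
        m=((p.max(2)<75)).astype(np.uint8);m=cv2.morphologyEx(m,cv2.MORPH_OPEN,np.ones((25,25)))
        cs=max(cv2.findContours(m,0,2)[0],key=cv2.contourArea);h=cv2.convexHull(cs)[:,0]
        M=cv2.moments(cs);cx,cy=M["m10"]/M["m00"],M["m01"]/M["m00"]
        m2=np.zeros_like(m);cv2.fillPoly(m2,[cs],1);yy,xx=np.nonzero(m2);X=-(yy-cy);Y=-(xx-cx);a=np.arctan2(Y,X);rr=np.hypot(X,Y)
        F=(rr**6*np.exp(6j*a)).sum();corner=np.angle(F)/6
        print("ctr",x+30-cy/5,y+30-cx/5,"area mm2",M["m00"]/25,"(779)","flat normal deg",np.degrees(corner)+30)
        cv2.drawContours(p,[cs],-1,(0,255,0),1)
    
    else:
        print("nut seen", px2w(c,504*.64,236*.64,62))
save("hex",np.vstack([np.hstack(tiles[:2]),np.hstack(tiles[2:])]))
E
```

```text
ctr 383.5423356642506 342.3973453104745 area mm2 1095.42 (779) flat normal deg 42.24564534628247
ctr 385.75797458752135 278.72837726784246 area mm2 1265.52 (779) flat normal deg 42.570776856891584
ctr 392.1614130531406 230.45366923272945 area mm2 1124.94 (779) flat normal deg 17.375841650961057
nut seen [539.54244967 273.15504128  62.        ]
```

View pics/hex.png

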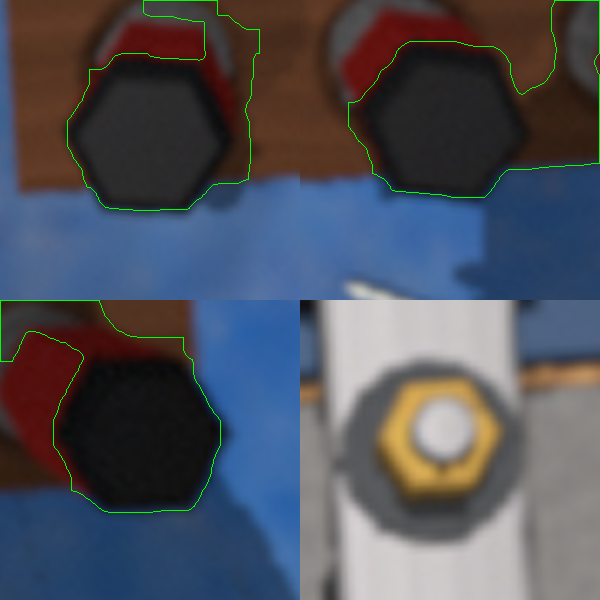

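The rectified tiles put the hex tops at (150,133), (145,117) and (140,132), each with flats roughly facing world ±x, and the nut at (140,135). Next I take a centred close look at the nut, then at the first driver.

Call:
carry_out --pt "0 0 0 0.04 0.2 0.2 -1" --pt "0 0 0 0.076 0.384 0.35 -1" --pt "0 0 0 0.076 0.384 0.5 -1" --pt "0 0 0 0.076 0.384 0.5 -1" --pt "0 0 0 0.076 0.384 0.5 -1"

```text
clock: 4.8
eef_pos: [540.5, 273.4, 178.6]
tcp_rot: [3.14, -0.001, 1.568]
contact_force: [-0.5, 0.1, 0.4]
opening: 1.0
grasp_force: 0.0
```

```bash
python3 - <<'E'
from h import *
s=r.sense();print(s["eef_pos"],s["tcp_rot"])
c=r.get_calibration("wrist");a=r.grab_frame("wrist")
x,y=s["eef_pos"][:2]
save("nut",np.hstack([topdown(c,a,x,y,67),topdown(c,a,x,y,48)]))
for d in r.silhouettes("wrist","nut_left")[:3]:
    print(d["score"],d["position"],d["region"].sum(),px2w(c,d["position"][1],d["position"][0],62))
E
```

```text
[540.46171175 273.4386059  178.55216855] [ 3.13952010e+00 -1.03405807e-03  1.56821211e+00]
0.7 [15.6, 236.0] 301 [526.51652411 421.36537502  62.        ]
0.36 [183.6, 70.0] 3291 [363.71423476 280.46496395  62.        ]
```

View pics/nut.png

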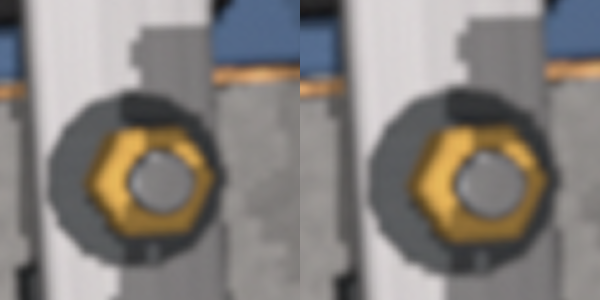

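Call:
carry_out --pt "0 0 0 -0.05 -0.2 -0.2 -1" --pt "0 0 0 -0.12 -0.4 -0.2 -1" --pt "0 0 0 -0.18 -0.6 -0.2 -1" --pt "0 0 0 -0.18 -0.608 -0.2 -1" --pt "0 0 0 -0.18 -0.608 -0.2 -1"

```text
clock: 5.52
eef_pos: [388.7, 229.4, 228.1]
tcp_rot: [3.138, -0.002, 1.569]
contact_force: [0.2, 0.9, 0.7]
opening: 0.999
grasp_force: 0.0
```

```bash
python3 - <<'E'
from h import *
s=r.sense();print(s["eef_pos"],s["tcp_rot"])
c=r.get_calibration("wrist");a=r.grab_frame("wrist")
x,y=s["eef_pos"][:2]
save("drv",np.hstack([topdown(c,a,x,y,118),topdown(c,a,x,y,36)]))
E
```

```text
[388.70423007 229.41278194 228.05754088] [ 3.13803998e+00 -2.00599684e-03  1.56897626e+00]
```

View pics/drv.png

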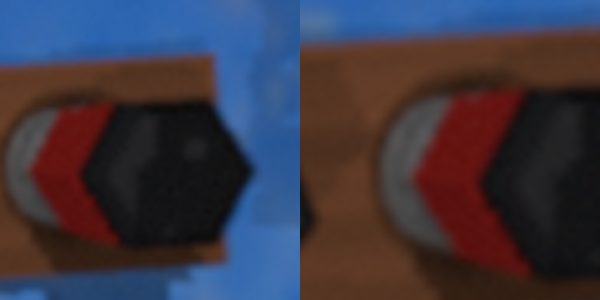

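The nut's stud and its washer rectify to the same centre, (534,271). The driver's hex is centred at (384,226) with its flats square to the tool's closing line. Both agree with the top camera, so I grasp this driver.

Call:
carry_out --pt "0 0 0 -0.014 -0.018 0.2 -1" --pt "0 0 0 -0.014 -0.018 0.4 -1" --pt "0 0 0 -0.014 -0.018 0.55 -1" --pt "0 0 0 -0.014 -0.018 0.65 -1" --pt "0 0 0 -0.014 -0.018 0.65 0" --pt "0 0 0 -0.014 -0.018 0.65 1" --pt "0 0 0 -0.014 -0.018 0.65 1" --pt "0 0 0 -0.014 -0.018 0.65 1" --force 60

```text
clock: 6.58
eef_pos: [384.2, 225.7, 64.9]
tcp_rot: [3.139, -0.001, 1.568]
contact_force: [-0.6, -1.1, 7.5]
opening: 0.346
grasp_force: 58.8
```

Call:
carry_out --pt "0 0 0 0 0 0 1" --pt "0 0 0 0 0 0 1" --pt "0 0 0 0 0 0 1"

```text
clock: 6.95
eef_pos: [384.1, 225.7, 64.9]
tcp_rot: [3.139, -0.001, 1.569]
contact_force: [-0.5, -0.6, 7.0]
opening: 0.345
grasp_force: 58.8
```

Call:
carry_out --pt "0 0 0 0 0 -0.12 1" --pt "0 0 0 0 0 -0.24 1" --pt "0 0 0 0 0 -0.36 1" --pt "0 0 -0.022 0.06 0.2 -0.36 1" --pt "0 0 -0.022 0.12 0.4 -0.36 1" --pt "0 0 -0.022 0.184 0.6 -0.36 1" --pt "0 0 -0.022 0.184 0.6 -0.36 1" --pt "0 0 -0.022 0.184 0.6 -0.36 1"

```text
clock: 7.95
eef_pos: [532.3, 270.4, 153.5]
tcp_rot: [-3.14, 0.001, 1.637]
contact_force: [-0.5, -0.1, -1.3]
opening: 0.345
grasp_force: 60.2
```

```bash
python3 - <<'E'
from h import *
s=r.sense();print(s["eef_pos"],s["tcp_rot"],s["contact_force"],s["grasp_force"])
c=r.get_calibration("wrist");a=r.grab_frame("wrist");b=r.grab_frame("side")
cs=r.get_calibration("side");print(w2px(cs,[534,271,62]),w2px(cs,[534,271,100]))
save("chk",np.hstack([cv2.resize(a,(400,300)),cv2.resize(b[150:300,200:400],(400,300),interpolation=2)]))
E
```

```text
[532.32951704 270.3787602  153.4814328 ] [-3.14015252e+00  5.43460762e-04  1.63740869e+00] [-0.52852038 -0.07776463 -1.32158681] 60.18153172945176
[269.53337029 241.04867002] [269.97591151 232.15808085]
```

View pics/chk.png

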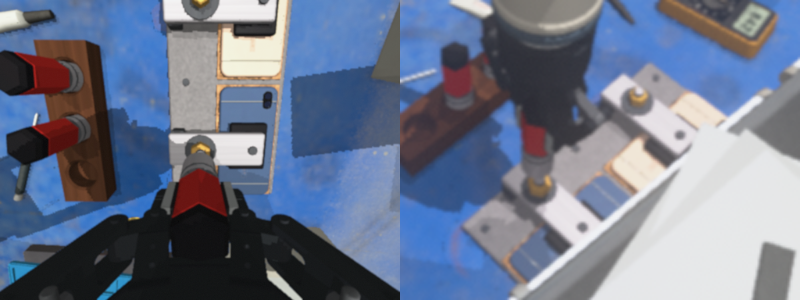

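The wrist view shows the driver held upright with its socket over the brass nut, and the side crop shows it just above the nut. Lowering slowly.

Call:
carry_out --pt "0 0 0 0 0.003 0.04 1" --pt "0 0 0 0 0.003 0.08 1" --pt "0 0 0 0 0.003 0.1 1" --pt "0 0 0 0 0.003 0.11 1" --pt "0 0 0 0 0.003 0.12 1" --pt "0 0 0 0 0.003 0.13 1" --pt "0 0 0 0 0.003 0.13 1"

```text
clock: 8.93
eef_pos: [534.0, 270.8, 121.2]
tcp_rot: [-3.141, 0.0, 1.638]
contact_force: [-0.5, -0.2, -1.2]
opening: 0.345
grasp_force: 60.2
```

Call:
carry_out --pt "0 0 0 0 0 0.01 1" --pt "0 0 0 0 0 0.018 1" --pt "0 0 0 0 0 0.026 1" --pt "0 0 0 0 0 0.026 1"

```text
clock: 9.43
eef_pos: [534.2, 272.0, 115.9]
tcp_rot: [3.141, -0.002, 1.637]
contact_force: [-3.9, 3.5, 6.9]
opening: 0.343
grasp_force: 61.7
```

Call:
carry_out --pt "0 0 0 0 0 0.008 1" --pt "0 0 0 0 0 0.016 1" --pt "0 0 0 0 0 0.016 1" --pt "0 0 0.01 0 0 0.016 1" --pt "0 0 0.01 0 0 0.016 1"

```text
clock: 10.05
eef_pos: [534.6, 272.5, 115.2]
tcp_rot: [3.14, -0.003, 1.605]
contact_force: [-12.0, 0.1, 38.4]
opening: 0.347
grasp_force: 66.5
```

Call:
carry_out --pt "0 0 -0.01 0.006 -0.003 -0.016 1" --pt "0 0 -0.01 0.006 -0.003 -0.01 1" --pt "0 0 -0.01 0.006 -0.003 -0.01 1" --pt "0 0 -0.01 0.006 -0.003 0 1" --pt "0 0 -0.015 0.006 -0.003 0 1" --pt "0 0 -0.005 0.006 -0.006 0 1" --pt "0 0 -0.01 0.006 -0.006 0 1"

```text
clock: 10.92
eef_pos: [534.3, 273.4, 115.1]
tcp_rot: [3.137, -0.002, 1.637]
contact_force: [-8.1, -3.1, 40.0]
opening: 0.348
grasp_force: 63.8
```

Call:
carry_out --pt "0 0 0 -0.006 0.006 -0.008 1" --pt "0 0 0 -0.012 0.006 -0.008 1" --pt "0 0 0 -0.016 0 -0.008 1" --pt "0 0 0 -0.016 -0.008 -0.008 1" --pt "0 0 0 -0.008 -0.01 -0.008 1" --pt "0 0 0 0 -0.01 -0.008 1" --pt "0 0 0 0.004 0 -0.008 1" --pt "0 0 0 -0.006 0.003 -0.008 1"

```text
clock: 11.92
eef_pos: [534.1, 271.8, 115.3]
tcp_rot: [3.14, -0.002, 1.637]
contact_force: [-9.2, 4.1, 25.9]
opening: 0.341
grasp_force: 60.3
```

This driver stops at nut-top height wherever it is tried, so it is too small. It goes back to its hole.

Call:
carry_out --pt "0 0 0 0 0 -0.1 1" --pt "0 0 0 0 0 -0.15 1" --pt "0 0 0.022 -0.05 -0.2 -0.15 1" --pt "0 0 0.022 -0.1 -0.4 -0.15 1" --pt "0 0 0.022 -0.142 -0.611 -0.15 1" --pt "0 0 0.022 -0.142 -0.611 -0.15 1" --pt "0 0 0.022 -0.142 -0.611 -0.1 1" --pt "0 0 0.022 -0.142 -0.611 -0.05 1"

```text
clock: 12.92
eef_pos: [384.3, 225.7, 124.4]
tcp_rot: [3.141, -0.0, 1.568]
contact_force: [0.3, 0.5, -1.9]
opening: 0.346
grasp_force: 60.1
```

Call:
carry_out --pt "0 0 0 0 0 0.1 1" --pt "0 0 0 0 0 0.2 1" --pt "0 0 0 0 0 0.236 1" --pt "0 0 0 0 0 0.236 1"

```text
clock: 13.42
eef_pos: [383.4, 225.3, 65.5]
tcp_rot: [-3.14, 0.001, 1.568]
contact_force: [0.0, -0.1, -1.3]
opening: 0.343
grasp_force: 59.6
```

Call:
carry_out --pt "0 0 0 0 0 0.008 1" --pt "0 0 0 0 0 0.008 -1" --pt "0 0 0 0 0 0.008 -1" --pt "0 0 0 0 0 0.008 -1" --pt "0 0 0 0 0 -0.2 -1" --pt "0 0 0 0 0 -0.4 -1" --pt "0 0 0 0.1 0 -0.64 -1" --pt "0 0 0 0.24 -0.014 -0.64 -1"

```text
clock: 14.42
eef_pos: [382.3, 287.1, 231.0]
tcp_rot: [3.135, -0.005, 1.567]
contact_force: [1.2, 0.1, -1.0]
opening: 0.997
grasp_force: 0.0
```

Call:
carry_out --pt "0 0 0 0 0 0 -1" --pt "0 0 0 0 0 0 -1"

```text
clock: 14.68
eef_pos: [379.3, 284.6, 225.7]
tcp_rot: [-3.141, 0.001, 1.569]
contact_force: [-0.6, -0.7, -0.1]
opening: 1.004
grasp_force: 0.0
```

```bash
python3 - <<'E'
from h import *
s=r.sense();print(s["eef_pos"],s["tcp_rot"])
c=r.get_calibration("wrist");a=r.grab_frame("wrist")
x,y=s["eef_pos"][:2]
save("drv1",np.hstack([topdown(c,a,x,y,118),cv2.resize(a,(400,300))]))
E
```

```text
[379.33590899 284.60236119 225.66682825] [-3.14053742e+00  1.16173483e-03  1.56920057e+00]
```

View pics/drv1.png

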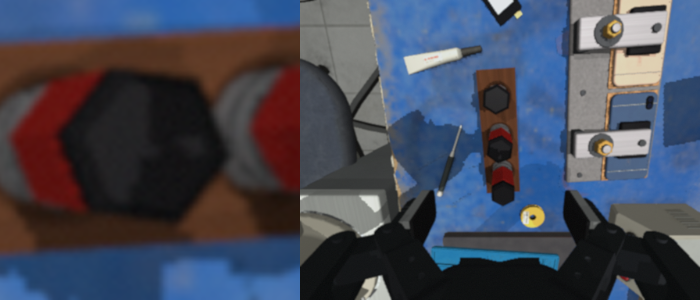

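Driver 1 is centred at (144,143) in the tile, about (380.7,285.8), and turned about −7°. The first driver stands back in its hole.

Call:
carry_out --pt "0 0 0.039 0.004 0.004 0.2 -1" --pt "0 0 0.039 0.004 0.004 0.4 -1" --pt "0 0 0.039 0.004 0.004 0.55 -1" --pt "0 0 0.039 0.004 0.004 0.65 -1" --pt "0 0 0.039 0.004 0.004 0.65 0" --pt "0 0 0.039 0.004 0.004 0.65 1" --pt "0 0 0.039 0.004 0.004 0.65 1" --pt "0 0 0.039 0.004 0.004 0.65 1" --force 60

```text
clock: 15.72
eef_pos: [381.6, 286.7, 64.8]
tcp_rot: [3.14, -0.001, 1.446]
contact_force: [-0.4, -0.8, 4.7]
opening: 0.348
grasp_force: 62.5
```

Call:
carry_out --pt "0 0 0 0 0 0 1" --pt "0 0 0 0 0 0 1"

```text
clock: 15.98
eef_pos: [381.5, 286.7, 64.7]
tcp_rot: [3.14, -0.001, 1.446]
contact_force: [-0.1, -0.4, 7.9]
opening: 0.342
grasp_force: 62.9
```

Call:
carry_out --pt "0 0 0 0 0 -0.12 1" --pt "0 0 0 0 0 -0.24 1" --pt "0 0 0 0 0 -0.32 1" --pt "0 0 -0.03 0.006 0.2 -0.32 1" --pt "0 0 -0.061 0.012 0.4 -0.32 1" --pt "0 0 -0.061 0.0174 0.613 -0.32 1" --pt "0 0 -0.061 0.0174 0.613 -0.3 1" --pt "0 0 -0.061 0.0174 0.613 -0.26 1"

```text
clock: 16.98
eef_pos: [532.9, 271.3, 128.3]
tcp_rot: [-3.141, 0.0, 1.637]
contact_force: [-0.1, 0.2, -0.6]
opening: 0.34
grasp_force: 62.1
```

Call:
carry_out --pt "0 0 0 0 0 0.02 1" --pt "0 0 0 0 0 0.035 1" --pt "0 0 0 0 0 0.045 1" --pt "0 0 0 0 0 0.055 1" --pt "0 0 0 0 0 0.065 1" --pt "0 0 0 0 0 0.065 1"

```text
clock: 17.73
eef_pos: [533.5, 272.5, 112.7]
tcp_rot: [3.141, -0.002, 1.637]
contact_force: [-2.1, 4.7, -2.1]
opening: 0.344
grasp_force: 62.0
```

It has gone below the first driver's stop height, so I continue down.

Call:
carry_out --pt "0 0 0 0 0 0.01 1" --pt "0 0 0 0 0 0.02 1" --pt "0 0 0 0 0 0.03 1" --pt "0 0 0 0 0 0.04 1" --pt "0 0 0 0 0 0.04 1"

```text
clock: 18.35
eef_pos: [533.5, 272.8, 103.8]
tcp_rot: [3.141, -0.002, 1.637]
contact_force: [-6.2, 5.3, 10.2]
opening: 0.346
grasp_force: 63.4
```

Call:
carry_out --pt "0 0 0 0.004 -0.002 0.004 1" --pt "0 0 0 0.004 -0.002 0.008 1" --pt "0 0 0 0.004 -0.002 0.012 1" --pt "0 0 0 0.004 -0.002 0.012 1"

```text
clock: 18.85
eef_pos: [533.5, 273.3, 103.6]
tcp_rot: [3.14, -0.001, 1.637]
contact_force: [-11.1, -2.5, 38.0]
opening: 0.342
grasp_force: 67.0
```

It bottomed at 103.6, about 12 mm below the nut top. I ease the press and turn clockwise.

Call:
carry_out --pt "0 0 0.025 0 0 -0.005 1" --pt "0 0 0.05 0 0 -0.005 1" --pt "0 0 0.075 0 0 -0.005 1" --pt "0 0 0.1 0 0 -0.005 1" --pt "0 0 0.1 0 0 -0.005 1" --force 90

```text
clock: 19.48
eef_pos: [534.3, 273.6, 103.8]
tcp_rot: [3.139, -0.003, 1.323]
contact_force: [-5.4, 0.5, 23.3]
opening: 0.338
grasp_force: 87.9
```

```bash
python3 - <<'E'
from h import *
s=r.sense();print({k:np.round(s[k],3) for k in("eef_pos","tcp_rot","contact_force","wrist_torque","opening","grasp_force")})
E
```

```text
{'eef_pos': array([534.317, 273.6  , 103.784]), 'tcp_rot': array([ 3.139e+00, -3.000e-03,  1.323e+00]), 'contact_force': array([-5.45 ,  0.48 , 23.305]), 'wrist_torque': array([-0.054,  1.112,  0.026]), 'opening': np.float64(0.338), 'grasp_force': np.float64(87.934)}
```

Call:
carry_out --pt "0 0 0.03 0 0 0 1" --pt "0 0 0.06 0 0 0 1" --pt "0 0 0.1 0 0 0 1"

```text
clock: 19.85
eef_pos: [535.1, 273.3, 103.8]
tcp_rot: [3.138, -0.004, 1.007]
contact_force: [-0.9, -2.6, 20.6]
opening: 0.341
grasp_force: 87.8
```

```bash
python3 - <<'E'
from h import *
s=r.sense();print({k:np.round(s[k],3) for k in("eef_pos","tcp_rot","contact_force","wrist_torque","joint_efforts","qpos")})
E
```

```text
{'eef_pos': array([535.087, 273.252, 103.777]), 'tcp_rot': array([ 3.138, -0.004,  1.007]), 'contact_force': array([-0.941, -2.558, 20.57 ]), 'wrist_torque': array([-0.593,  0.335,  0.423]), 'joint_efforts': array([  0.434, -49.687, -22.207,   0.741,  -0.927,  -1.461]), 'qpos': array([ 4.700e-01,  4.590e-01,  1.792e+00, -1.000e-03,  8.850e-01,
        1.035e+00])}
```

Call:
carry_out --pt "0 0 0.03 0 0 0 1" --pt "0 0 0.06 0 0 0 1" --pt "0 0 0.085 0 0 0 1" --pt "0 0 0.085 0 0 0 1" --pt "0 0 0.085 0 0 0 1" --pt "0 0 0.085 0 0 0 1"

```text
clock: 20.6
eef_pos: [535.6, 272.8, 103.7]
tcp_rot: [3.139, -0.005, 0.743]
contact_force: [0.4, -3.9, 20.3]
opening: 0.342
grasp_force: 87.9
```

```bash
python3 - <<'E'
from h import *
s=r.sense();print({k:np.round(s[k],3) for k in("eef_pos","tcp_rot","contact_force","wrist_torque","grasp_force")})
a=r.grab_frame("wrist");b=r.grab_frame("side")
save("end",np.hstack([cv2.resize(a,(400,300)),cv2.resize(b[180:270,220:340],(400,300),interpolation=2)]))
E
```

```text
{'eef_pos': array([535.611, 272.785, 103.749]), 'tcp_rot': array([ 3.139, -0.005,  0.743]), 'contact_force': array([ 0.395, -3.912, 20.262]), 'wrist_torque': array([-0.937,  0.041, -0.018]), 'grasp_force': np.float64(87.858)}
```

View pics/end.png

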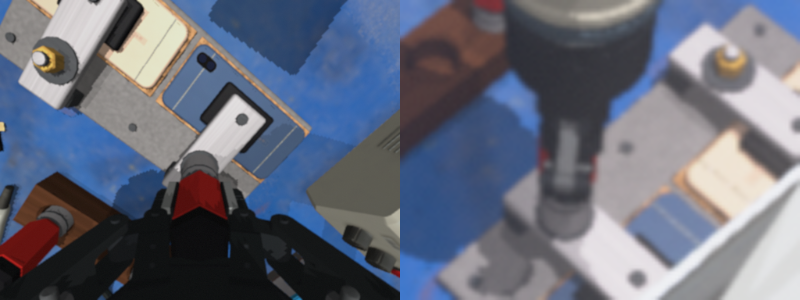

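The end pictures show the sleeve down on the strap of the blue phone's press, upright in the gripper. It was turned 0.89 rad against the nut's resistance, so I hand in.

```bash
python3 -c "
from rig import r
print(r.sign_off())"
```

```text
the job is handed in; nothing more can be done
None
```

The job is handed in, verdict not shown: the second driver I tried went fully down on the nut of the blue phone's (right) press and was turned clockwise about 0.89 rad against resistance, still seated and gripped; the first, too small, is back in its rack hole.

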